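# Find the concealed catch and reset the charger's breaker

### The job

The charging station's breaker has tripped, and its red reset pin sits under the closed sliding hatch. Feel along the floor of the long shallow recess with a fingertip for the concealed flush button, which looks like the rest of the floor, and press it down so that the hatch springs open; then press the red pin all the way in. Use touch only: do not grip, lift or shift any of the things standing around it.

Things in the scene. Friction and masses are not known exactly. Their poses are not given: they have to be found in the camera images.
- charger: Charging station fixed on the chest: black base, flat grey top, 190 mm (x) by 286 mm (y), top face 55 mm above the chest. Origin: centre of its underside; y runs along the recess, x from the recess towards the hatch, z up. Recess in the top: x -85 to -35, y -60 to +60 mm, 2.5 mm deep. Window in the top, under the hatch: x -22 to +30, y -30 to +30 mm, 15 mm deep.
- recess_mid (a point): Middle of the recess floor, 52.5 mm above the chest; axes as the station's. The hidden button is part of this floor: 42 mm (x) by 36 mm (y), flush and of the same colour, centred across the recess, its centre anywhere from y -40 to +40 mm, differently each time. The rest of the floor is rigid. The button gives only if the fingertip lies wholly on it.
- catch (a joint): How far the concealed button is pressed, m: 0 flush, 0.005 fully down. It is sprung: about 2 N to start, 5 N fully down; it frees the hatch at about 0.003 and returns when let go.
- hatch (a joint): How far the grey hatch (70 x 73 mm, upper face 59.5 mm above the chest, between two rails 60 mm high) has slid open to the station's +x, m: 0 closed and latched (it cannot be forced), 0.056 fully open. Its spring opens it in about half a second once the catch is pressed.
- breaker_top (a point): Centre of the top of the red breaker pin (20 mm across) in the window, 53.5 mm above the chest when tripped, which is 1.5 mm below the station's top face; it moves with the pin. Round it is a dark collar 28 mm across, its top 47.5 mm above the chest.
- breaker (a joint): How far the red pin is pushed in, m: 0 tripped (standing out), 0.006 fully in, flush with its collar. It needs about 4 N and stays where it is left.
- ink_amber: Loose bystander: small dark bottle with an amber label and a blue tip, 29 mm across, 86 mm tall. Origin: centre of its underside.
- jar_balm: Loose bystander: jar with a green screw lid, 59 mm across, 50 mm tall. Origin: centre of its underside.
- tape_blue: Loose bystander: roll of blue tape lying flat, 66 mm across, 16 mm tall. Origin: centre of its underside.
- grip_steel: Loose bystander: ribbed light-grey metal grip lying on its side, 62 mm long, 21 mm thick. Origin: centre of its underside.

How it is judged:
By the outcome, as a careful person would: the job done as asked, in the order asked, and still so for the second after the job is handed in, with the robot touching nothing.
It also fails if it takes over 51 s, if anything falls off the work surface, if the arm or the gripper's body presses on something with over 40 N, if the wrist force passes 120 N, or if a joint passes its speed limit or range.

### The arm

A 6-joint arm with a two-finger parallel gripper is mounted at the origin on a cart in front of the work surface, level with it; the furniture and walls round the work are solid. World frame = base frame: x ahead of the robot, y to its left, z up, the work surface at z = 0. Lengths are in m, angles in degrees, forces in N, time in s.
With the tool pointing down it reaches from about 0.4 to 0.825 m from the base axis. Payload 7 kg.
Tool frame: the origin (TCP) lies on the centre line of the jaws, within the pads' length; the fingertips stand 17 mm ahead of it and the grasp point (between the pads) lies 2 mm behind it; z points along the fingers, y is the direction in which the jaws open and shut (so a half turn about z gives the same grasp; the last joint's range is limited). The gripper opens to 88 mm and grips with 3 to 60 N. Pads are 19 mm wide; open, the fingers measure 130 mm over their backs; the gripper's body (78 mm by 193 mm) begins 47 mm behind the grasp point.
Start: joints at [86.007, 20.546, 0.682, 0, -70.136, -16.507], TCP at [0.236, 0.632, 0.244] pointing down, gripper open.
Joint ranges: [-176.03, 176.03], [-82.01, 121.73], [-58.28, 71.71], [-173.87, 95.51], [-174.79, -0.11], [-173.66, 173.66]. Speed limits (degrees/s): [136.94, 136.94, 172.46, 180, 180, 180].

### API

Orientations are given as [roll, pitch, yaw] about the fixed x, y, z axes, in that order (R = Rz(yaw) Ry(pitch) Rx(roll)).
In Python, from plant import telemetry, vision, close_job, recognise, silhouettes, place_of gives the robot as it stands.
- The arm moves only by the shell command python3 -m handwheel 'ROWS'. ROWS is JSON, a list that holds one entry, the list of rows, each a list of 5 numbers: the shift along the tool's x, y, z in m, then the turn about the tool's z in rad, then the closure, from 0 (fully open) to 1 (shut). In form: [[[tx, ty, tz, yaw, gripper], ...]]. A call has 1 to 20 rows; each row shifts and turns the commanded pose from where the row before left it, along the tool's axes as they then stand; what a row does not reach is not made up. A row lasts 1/12 s, in which the tool goes at most 41.7 mm and 7.16 degrees, less where a joint would pass 70% of its speed; a pose out of reach is approached as far as the arm can. A call with a gripper value outside its range is refused whole. The fingers move at their own pace and stop on an object; the grip force is fixed at half the most. Time passes only in rows, so rows that do not move let the fingers close. It gives the time, the measured TCP pose, the force and the opening at its end, in the units of the state.
- telemetry.get_obs(): the state, without advancing time (a new reading comes with each control period).
- vision.snapshot(name): name is "side" or "top"; returns a dict with "color" (384x512x3 uint8, red, green, blue), "mtx" (3x3 intrinsics, pixels), "cam_to_world" (4x4, takes a point from camera to world coordinates). Camera axes: x right, y down, z forward; pixel columns grow to the right and rows downward; lengths in m; the calibration is good to about 2 mm. A picture is of the moment at which its call begins. There is no depth.
- close_job(): hands the job in, once; it reports no verdict.
Trained networks look in a picture, given as the dict that the camera call returned (one of the last four; its "shot" number tells which), for a name from the list of things; names that differ only in an ending like _2 or _b are one class to them, and where a whole thing is asked for, a point or a joint stands for the part that bears it (a point fixed in the world has none). Each returns a list of dicts, best first, with "conf" (0 to 1); they miss things now and then, are a little off and sometimes report something else, mostly with a low value. They report only what shows in the picture. A call takes as long as a camera call.
- recognise(name, picture): "xy" ([column, row] in pixels, amid what is visible of it).
- silhouettes(name, picture): "region" (384x512 bool, what is visible of it) and "xy" ([column, row] in pixels, amid what is visible of it).
- place_of(name, picture): "xy" ([column, row] in pixels: a listed point, or the origin of a listed thing).
The state is a dict: "clock": time; "joint_pos": joint angles; "qvel": joint speeds; "tau": joint torques, N m; "tool_pos": TCP position; "orientation": TCP orientation; "force": force on the tool from outside, world axes, zero at the start; "moment": the same for the moment, N m; "opening": finger opening in m.
Only numpy, scipy, OpenCV 4.12 (cv2) and the standard library are available. Lean on these libraries where they do the work, as an engineer would, in place of code of your own. Each camera call takes 0.05 s, during which the arm holds its last target.

## Working session

There is one attempt and no reset: what is moved stays moved. The work goes in short steps, Python scripts to look and compute and a shell command to move; the robot and the scene stay as the last step left them, time stands still between calls to the robot, and variables do not carry over. Pictures are saved under pics/ and viewed, and the job is handed in when it is done.

```bash
ls; mkdir -p pics; python3 - <<'E'
from plant import telemetry, vision, recognise, place_of
import cv2,pickle,numpy as np
o=telemetry.get_obs();print({k:np.round(v,3).tolist() for k,v in o.items()})
for n in ("top","side"):
    p=vision.snapshot(n);pickle.dump(p,open(f"{n}0.pkl","wb"))
    cv2.imwrite(f"pics/{n}0.png",cv2.cvtColor(p["color"],cv2.COLOR_RGB2BGR))
    print(n,p["mtx"].tolist(),np.round(p["cam_to_world"],4).tolist())
    for k in("charger","recess_mid","breaker_top","ink_amber","jar_balm","tape_blue","grip_steel"):
        print(k,[(np.round(r["xy"],1).tolist(),round(r["conf"],2)) for r in place_of(k,p)][:2])
E
```

```text
pics
{'clock': 0.0, 'joint_pos': [86.008, 20.59, 0.633, -0.019, -70.137, -16.508], 'qvel': [-0.02, 0.006, -0.148, 0.001, -0.032, 0.031], 'tau': [-0.002, -58.272, 29.305, 6.997, 0.007, -0.0], 'tool_pos': [0.236, 0.632, 0.243], 'orientation': [179.905, -0.009, -20.507], 'force': [-0.106, -0.799, -0.435], 'moment': [-0.021, -0.012, 0.037], 'opening': 0.088}
top [[474.3107711337295, 0.0, 254.75399396167248], [0.0, 474.3107711337295, 182.3976388488144], [0.0, 0.0, 1.0]] [[-0.1375, -0.9646, 0.2248, 0.2915], [-0.9905, 0.1334, -0.0336, -0.1271], [0.0025, -0.2273, -0.9738, 1.0133], [0.0, 0.0, 0.0, 1.0]]
charger [([240.5, 175.1], 0.68)]
recess_mid [([234.5, 194.6], 0.72), ([259.1, 244.8], 0.39)]
breaker_top [([239.9, 174.1], 0.3)]
ink_amber [([203.7, 235.4], 0.61)]
jar_balm [([142.2, 204.1], 0.94)]
tape_blue [([321.1, 208.0], 0.72)]
grip_steel [([259.2, 248.0], 0.6), ([146.7, 203.5], 0.22)]
side [[373.24678816261974, 0.0, 249.36967285494518], [0.0, 373.24678816261974, 190.19715380835754], [0.0, 0.0, 1.0]] [[0.9089, -0.2669, 0.3203, 0.2374], [-0.4168, -0.563, 0.7137, -0.743], [-0.0101, -0.7822, -0.6229, 0.5999], [0.0, 0.0, 0.0, 1.0]]
charger [([263.1, 209.2], 0.72)]
recess_mid [([239.9, 194.7], 0.88), ([260.2, 205.5], 0.41)]
breaker_top []
ink_amber [([203.7, 200.7], 0.56)]
jar_balm [([217.6, 164.9], 0.93)]
tape_blue [([256.8, 270.2], 0.69)]
grip_steel [([201.9, 200.0], 0.75), ([203.6, 232.5], 0.62)]
```

View pics/top0.png

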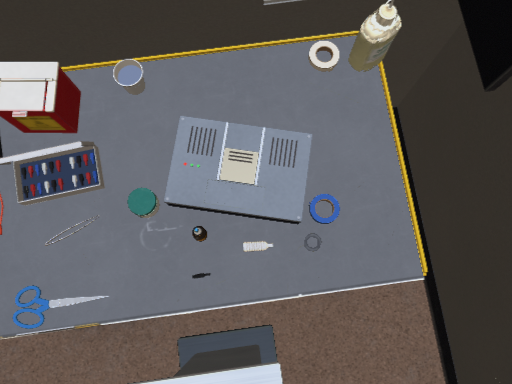

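View pics/side0.png

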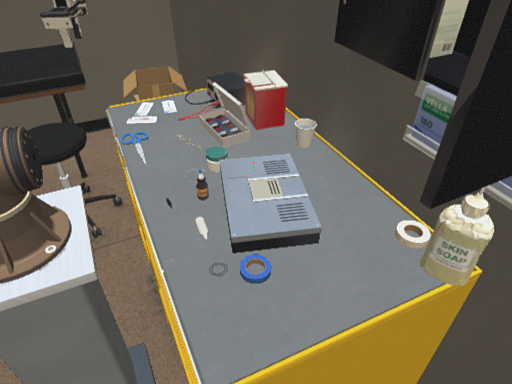

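The top view shows the station centred near (240,168). Its beige-grey hatch is at (240,167), the jar at (142,202), the ink bottle at (200,234), the grip at (258,246) and the tape at (324,208). The side view agrees with this. Next I'll zoom in on the station.

```bash
python3 - <<'E'
import cv2
a=cv2.imread("pics/top0.png")[105:235,150:330];cv2.imwrite("pics/topz.png",cv2.convertScaleAbs(cv2.resize(a,None,fx=4.4,fy=4.4,interpolation=cv2.INTER_CUBIC),alpha=1.3))
a=cv2.imread("pics/side0.png")[140:260,185:335];cv2.imwrite("pics/sidez.png",cv2.convertScaleAbs(cv2.resize(a,None,fx=5,fy=5,interpolation=cv2.INTER_CUBIC),alpha=1.3))
E
```

```text
(no output)
```

View pics/topz.png

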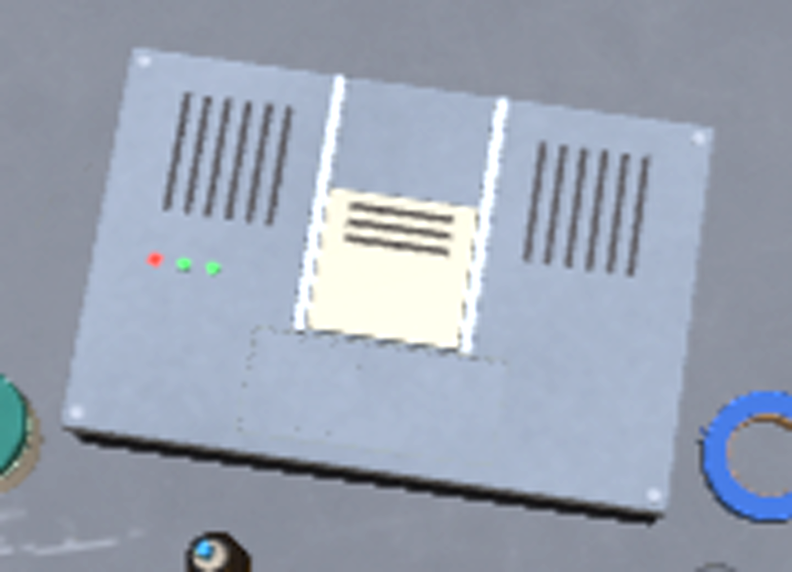

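View pics/sidez.png

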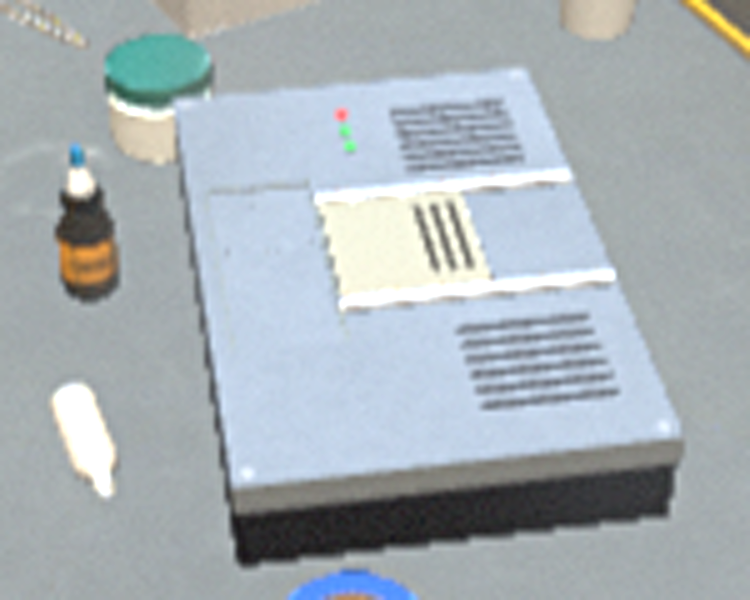

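```bash
cat > h.py <<'E'
import numpy as np,pickle
def proj(p,P):
    T=np.linalg.inv(p["cam_to_world"]);q=(T[:3,:3]@np.asarray(P).T).T+T[:3,3]
    u=(np.array(p["mtx"])@q.T).T;return u[:,:2]/u[:,2:]
def ray(p,uv,z):
    d=p["cam_to_world"][:3,:3]@np.linalg.solve(p["mtx"],[*uv,1]);o=p["cam_to_world"][:3,3]
    return o+d*(z-o[2])/d[2]
E
python3 - <<'E'
from h import *
from scipy.optimize import least_squares
t=pickle.load(open("top0.pkl","rb"));s=pickle.load(open("side0.pkl","rb"))
C=np.array([[95,143],[95,-143],[-95,-143],[-95,143]])/1e3
ut=np.array([[135,47],[713,128],[664,513],[64,425]])/4.4+[150,105]
us=np.array([[527,70],[682,443],[232,490],[178,103]])/5+[185,140]
def W(v,C=C):
    c,n=np.cos(v[2]),np.sin(v[2]);return np.c_[C@np.array([[c,n],[-n,c]])+v[:2],np.full(len(C),v[3])]
for nm,ps in (("both",[(t,ut),(s,us)]),("top",[(t,ut)]),("side",[(s,us)])):
    f=lambda v:np.concatenate([(proj(p,W(v))-u).ravel() for p,u in ps])
    r=least_squares(f,[.47,-.1,0,.055]);print(nm,np.round(r.x,4),np.degrees(r.x[2]),np.round(r.fun,1))
    for n,q in (("recess",[-.06,0]),("pin",[.004,0])): print(n,W(r.x,np.array([q])))
    if nm=="both": np.save("pose.npy",r.x)
v=np.load("pose.npy");R=np.array([[np.cos(v[2]),-np.sin(v[2])],[np.sin(v[2]),np.cos(v[2])]])
# features in station coordinates, top
for n,p,uv,z in (("recess TL",t,(252/4.4+150,327/4.4+105),.055),("recess BL",t,(238/4.4+150,432/4.4+105),.055),("rec TR",t,(507/4.4+150,360/4.4+105),.055),("hatch TL",t,(330/4.4+150,188/4.4+105),.0595),("hatch TR",t,(478/4.4+150,208/4.4+105),.0595),("hatch BL",t,(308/4.4+150,328/4.4+105),.0595),("hatch BR",t,(462/4.4+150,350/4.4+105),.0595),
 ("Srecess TL",s,(312/5+185,185/5+140),.055),("jar",t,(142.2,202),.05),("ink",t,(198,231),.086),("tape",t,(324,209),.016),("grip",t,(258,246),.02)):
    w=ray(p,uv,z);print(n,np.round(w,4),"station",np.round((w[:2]-v[:2])@R,4))
E
```

```text
both [ 0.5509 -0.1328 -0.2861  0.0523] -16.390700053828333 [-0.3 -0.5  0.4 -0.2  0.3 -0.2 -1.  -0.6 -0.   0.3  0.4  0.1 -0.5  0.8
 -1.2 -0. ]
recess [[ 0.49333579 -0.1158217   0.05227994]]
pin [[ 0.55473482 -0.13388159  0.05227994]]
top [ 0.5515 -0.133  -0.2837  0.0468] -16.25404923309958 [ 0.1  0.3  0.   0.2  0.3 -0.3 -0.3 -0.2]
recess [[ 0.49394568 -0.11616786  0.0467715 ]]
pin [[ 0.55538761 -0.13408126  0.0467715 ]]
side [ 0.5543 -0.1279 -0.2901  0.0481] -16.619673584677155 [ 0.3  0.4  0.1 -0.3 -0.1  0.  -0.3 -0. ]
recess [[ 0.49684069 -0.11071108  0.04811423]]
pin [[ 0.55816705 -0.1290162   0.04811423]]
recess TL [ 0.5328 -0.0634  0.055 ] station [-0.0369  0.0614]
recess BL [ 0.4836 -0.0512  0.055 ] station [-0.0875  0.0593]
rec TR [ 0.5005 -0.1804  0.055 ] station [-0.0349 -0.06  ]
hatch TL [ 0.5944 -0.1085  0.0595] station [0.0349 0.0356]
hatch TR [ 0.5749 -0.1771  0.0595] station [ 0.0355 -0.0357]
hatch BL [ 0.5276 -0.0897  0.0595] station [-0.0345  0.0347]
hatch BR [ 0.5072 -0.16    0.0595] station [-0.0343 -0.0384]
Srecess TL [ 0.535  -0.0693  0.055 ] station [-0.0332  0.0563]
jar [0.5046 0.0755 0.05  ] station [-0.1032  0.1867]
ink [ 0.424  -0.0355  0.086 ] station [-0.1492  0.0575]
tape [ 0.4439 -0.2998  0.016 ] station [-0.0555 -0.1905]
grip [ 0.385  -0.1494  0.02  ] station [-0.1544 -0.0628]
```

```bash
python3 -m handwheel '[[[0.0252,0.0305,0,0,1],[0.0252,0.0305,0,0,1],[0.0252,0.0305,0,0,1],[0.0252,0.0305,0,0,1],[0.0252,0.0305,0,0,1],[0.0252,0.0305,0,0,1],[0.0252,0.0305,0,0,1],[0.0252,0.0305,0,0,1],[0.0252,0.0305,0,0,1],[0.0252,0.0305,0,0,1],[0.0252,0.0305,0,0,1],[0.0252,0.0305,0,0,1],[0.0252,0.0305,0,0,1],[0.0252,0.0305,0,0,1],[0.0252,0.0305,0,0,1],[0.0252,0.0305,0,0,1],[0.0252,0.0305,0,0,1],[0.0252,0.0305,0,0,1],[0.0252,0.0305,0,0,1],[0.0252,0.0305,0,0,1]]]'
python3 -m handwheel '[[[0,0,0,0.12,1],[0,0,0,0.12,1],[0,0,0,0.12,1],[0,0,0,0.12,1],[0,0,0,0.12,1],[0,0,0,0.12,1],[0,0,0,0.12,1],[0,0,0,0.12,1],[0,0,0,0.12,1],[0,0,0,0.12,1],[0,0,0,0.12,1],[0,0,0,0.12,1],[0,0,0,0.06,1],[0,0,0,0,1]]]'
python3 - <<'E'
from plant import telemetry, vision
import cv2,pickle,numpy as np
o=telemetry.get_obs();print({k:np.round(v,3).tolist() for k,v in o.items()})
for n in ("side","top"):
    p=vision.snapshot(n);pickle.dump(p,open(f"{n}1.pkl","wb"))
    im=cv2.cvtColor(p["color"],cv2.COLOR_RGB2BGR)
    if n=="side": im=cv2.resize(im[60:210,150:350],None,fx=4,fy=4,interpolation=cv2.INTER_CUBIC)
    cv2.imwrite(f"pics/{n}1.png",im)
E
```

```text
clock: 2.47
tool_pos: [0.4952, -0.1178, 0.244]
orientation: [-180.0, -0.1, -20.5]
force: [0.4, 0.7, 0.3]
opening: 0.0003
clock: 3.63
tool_pos: [0.4948, -0.1157, 0.2437]
orientation: [-180.0, 0.0, -106.6]
force: [0.7, 0.6, 0.1]
opening: 0.0006
{'clock': 3.633, 'joint_pos': [9.018, 4.697, -19.992, 0.0, -65.296, -25.621], 'qvel': [-0.051, 0.038, 0.027, 0.038, 0.065, 7.295], 'tau': [-0.011, -35.034, 28.318, 6.762, -0.005, -1.351], 'tool_pos': [0.495, -0.116, 0.244], 'orientation': [-179.986, 0.006, -106.602], 'force': [0.652, 0.577, 0.125], 'moment': [0.102, -0.019, 0.0], 'opening': 0.001}
```

View pics/side1.png

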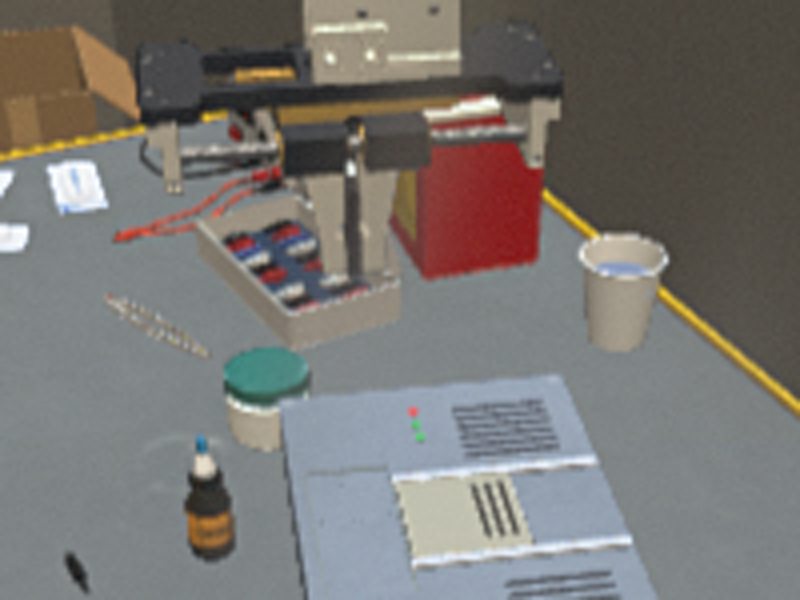

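View pics/top1.png

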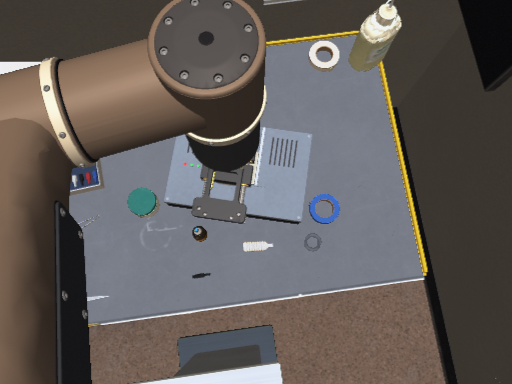

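The closed fingertips taper to about 30 x 19 mm, so with the jaws along the station's x they fit on the button. I'll probe at the recess middle first.

```bash
python3 -m handwheel '[[[0,0,0.035,0,1],[0,0,0.04,0,1],[0,0,0.04,0,1],[0,0,0.035,0,1],[0,0,0.014,0,1],[0,0,0,0,1],[0,0,0,0,1]]]'
python3 -m handwheel '[[[0,0,0.004,0,1],[0,0,0.003,0,1],[0,0,0,0,1]]]'
python3 -m handwheel '[[[0,0,0.002,0,1],[0,0,0.001,0,1],[0,0,0,0,1]]]'
```

```text
clock: 4.32
tool_pos: [0.4948, -0.1158, 0.0793]
orientation: [179.9, -0.1, -106.3]
force: [0.5, -0.7, 0.3]
opening: 0.0001
clock: 4.57
tool_pos: [0.4954, -0.1155, 0.0733]
orientation: [-179.9, 0.0, -106.4]
force: [-0.2, 0.4, -1.2]
opening: 0.0007
clock: 4.82
tool_pos: [0.4951, -0.1156, 0.0699]
orientation: [-180.0, 0.0, -106.4]
force: [0.5, 0.2, -0.4]
opening: 0.0005
```

```bash
python3 -m handwheel '[[[0,0,0.001,0,1],[0,0,0,0,1]]]'
python3 -m handwheel '[[[0,0,0.0005,0,1],[0,0,0,0,1]]]'
python3 -m handwheel '[[[0,0,0.0005,0,1],[0,0,0,0,1]]]'
```

```text
clock: 4.98
tool_pos: [0.4951, -0.1156, 0.0698]
orientation: [-180.0, 0.0, -106.4]
force: [-3.6, 2.4, 12.8]
opening: 0.0006
clock: 5.15
tool_pos: [0.4951, -0.1156, 0.0697]
orientation: [-179.9, -0.0, -106.4]
force: [-6.3, 3.3, 18.9]
opening: 0.0005
clock: 5.32
tool_pos: [0.4951, -0.1156, 0.0697]
orientation: [-179.9, -0.0, -106.4]
force: [-8.8, 3.7, 23.7]
opening: 0.0003
```

```bash
python3 -m handwheel '[[[0,0,-0.005,0,1],[-0.015,0,0,0,1],[0,0,0,0,1],[0,0,0.003,0,1],[0,0,0.001,0,1],[0,0,0,0,1]]]'
python3 -m handwheel '[[[0,0,-0.004,0,1],[-0.015,0,0,0,1],[0,0,0,0,1],[0,0,0.003,0,1],[0,0,0.001,0,1],[0,0,0,0,1]]]'
```

```text
clock: 5.82
tool_pos: [0.4997, -0.1011, 0.0695]
orientation: [-179.9, 0.0, -106.4]
force: [-3.8, 5.2, 14.6]
opening: 0.0006
clock: 6.32
tool_pos: [0.5033, -0.0871, 0.0682]
orientation: [180.0, -0.0, -106.4]
force: [0.9, 0.4, 1.5]
opening: 0.0
```

The second step (y about +30 mm) gives: the tip is 1.3 mm below the floor at only 1.5 N. I'll press further.

```bash
python3 -m handwheel '[[[0,0,0.001,0,1],[0,0,0.001,0,1],[0,0,0,0,1]]]'
python3 -m handwheel '[[[0,0,0.001,0,1],[0,0,0.0007,0,1],[0,0,0,0,1]]]'
```

```text
clock: 6.57
tool_pos: [0.5031, -0.0871, 0.0664]
orientation: [180.0, -0.0, -106.5]
force: [-1.1, 0.8, 4.2]
opening: 0.0008
clock: 6.82
tool_pos: [0.5032, -0.0871, 0.0648]
orientation: [180.0, -0.0, -106.4]
force: [-1.1, -0.1, 4.1]
opening: 0.0005
```

```bash
python3 -m handwheel '[[[0,0,-0.01,0,1],[0,0,-0.03,0,1],[0,0,-0.04,0,1],[0,0,-0.04,0,1],[0,0,-0.03,0,1],[-0.03,0,0,0,1],[-0.04,0,0,0,1],[-0.04,0,0,0,1],[-0.04,0,0,0,1],[-0.04,0,0,0,1],[-0.03,0,0,0,1],[0,0,0,0,1]]]'
python3 - <<'E'
from plant import telemetry, vision, place_of
import cv2,pickle,numpy as np
for n in ("side","top"):
    p=vision.snapshot(n);pickle.dump(p,open(f"{n}2.pkl","wb"))
    im=cv2.cvtColor(p["color"],cv2.COLOR_RGB2BGR)
    im=im[140:260,185:335] if n=="side" else im[105:255,130:340]
    cv2.imwrite(f"pics/{n}2.png",cv2.resize(im,None,fx=5 if n=="side" else 3.8,fy=5 if n=="side" else 3.8,interpolation=cv2.INTER_CUBIC))
    for k in("breaker_top","recess_mid"): print(n,k,[(np.round(r["xy"],1).tolist(),round(r["conf"],2)) for r in place_of(k,p)][:2])
E
```

```text
clock: 7.82
tool_pos: [0.5668, 0.1286, 0.2147]
orientation: [-180.0, 0.0, -106.2]
force: [0.6, -0.3, 0.8]
opening: 0.0005
side breaker_top [([263.9, 191.8], 0.42)]
side recess_mid [([238.2, 194.0], 0.84)]
top breaker_top [([240.2, 163.8], 0.55)]
top recess_mid [([237.4, 197.6], 0.66), ([239.3, 172.4], 0.43)]
```

View pics/side2.png

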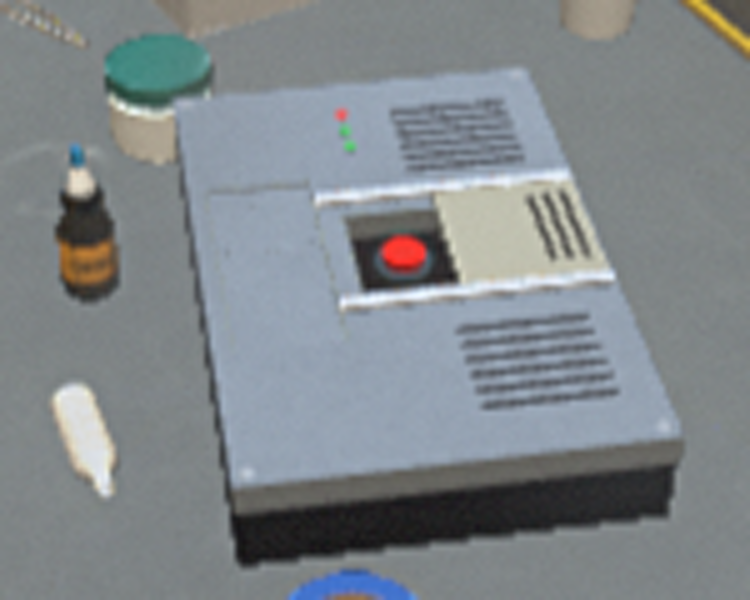

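View pics/top2.png

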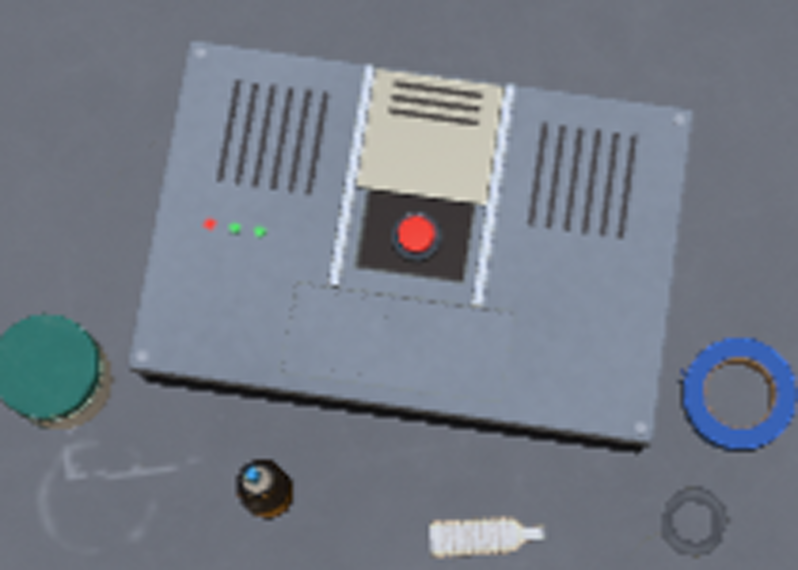

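The hatch is fully open in both views. The pin shows at about (239.5,166.3) in top and (265.6,190.2) in side.

```bash
python3 - <<'E'
from h import *
import cv2
from scipy.optimize import least_squares
v=np.load("pose.npy");R=np.array([[np.cos(v[2]),-np.sin(v[2])],[np.sin(v[2]),np.cos(v[2])]])
ps=[]
for n in("top","side"):
    p=pickle.load(open(n+"2.pkl","rb"));c=p["color"].astype(int)
    m=(c[...,0]>150)&(c[...,1]<90)&(c[...,2]<90)
    k,l,st,ce=cv2.connectedComponentsWithStats(m.astype(np.uint8))
    for i in range(1,k):
        if abs(ce[i]-([239.5,166.3] if n=="top" else [265.6,190.2])).max()<8 and st[i,4]>20:
            w=ray(p,ce[i],.0535);print(n,ce[i],st[i,4],np.round(w,4),np.round((w[:2]-v[:2])@R,4));ps.append((p,ce[i]))
r=least_squares(lambda X:np.concatenate([(proj(p,[X])[0]-u) for p,u in ps]),[.55,-.13,.05])
print(np.round(r.x,4),r.fun,np.round((r.x[:2]-v[:2])@R,4))
E
```

```text
top [239. 166.] 69 [ 0.5526 -0.1325  0.0535] [0.0015 0.0008]
side [265.26829268 189.73170732] 41 [ 0.553  -0.1313  0.0535] [0.0016 0.0019]
[ 0.5524 -0.1325  0.0545] [ 0.00190363 -0.01533229 -0.01649562  0.00530815] [0.0013 0.0007]
```

```bash
python3 -m handwheel '[[[0,0,0,-0.121,1],[0,0,0,-0.121,1],[0,0,0,-0.121,1],[0,0,0,-0.121,1],[0,0,0,-0.121,1],[0,0,0,-0.121,1],[0,0,0,-0.121,1],[0,0,0,-0.121,1],[0,0,0,-0.121,1],[0,0,0,-0.121,1],[0,0,0,-0.121,1],[0,0,0,-0.121,1],[0,0,0,-0.121,1],[0,0,0,0,1],[0,0,0,0,1]]]'
python3 -m handwheel '[[[0.0075,0.0318,0,0,1],[0.0075,0.0318,0,0,1],[0.0075,0.0318,0,0,1],[0.0075,0.0318,0,0,1],[0.0075,0.0318,0,0,1],[0.0075,0.0318,0,0,1],[0.0075,0.0318,0,0,1],[0.0075,0.0318,0,0,1],[0,0,0,0,1],[0,0,0,0,1],[0,0,0,0,1]]]'
```

```text
clock: 9.37
tool_pos: [0.5655, 0.1232, 0.2151]
orientation: [-180.0, -0.0, -16.6]
force: [0.4, -0.5, -0.2]
opening: 0.0004
clock: 10.28
tool_pos: [0.5515, -0.1373, 0.2149]
orientation: [-180.0, -0.0, -16.5]
force: [0.5, -0.2, -0.6]
opening: 0.0008
```

```bash
python3 -m handwheel '[[[0,-0.0054,0,0,1],[0,0,0.03,0,1],[0,0,0.04,0,1],[0,0,0.04,0,1],[0,0,0.022,0,1],[0,0,0.008,0,1],[0,0,0,0,1],[0,0,0,0,1]]]'
python3 - <<'E'
from plant import vision
import cv2
p=vision.snapshot("side");im=cv2.cvtColor(p["color"],cv2.COLOR_RGB2BGR)
cv2.imwrite("pics/side3.png",cv2.resize(im[120:260,170:335],None,fx=4,fy=4,interpolation=cv2.INTER_CUBIC))
E
```

```text
clock: 10.95
tool_pos: [0.5543, -0.1309, 0.0758]
orientation: [180.0, -0.0, -16.2]
force: [0.4, -0.7, 1.2]
opening: 0.0004
```

View pics/side3.png

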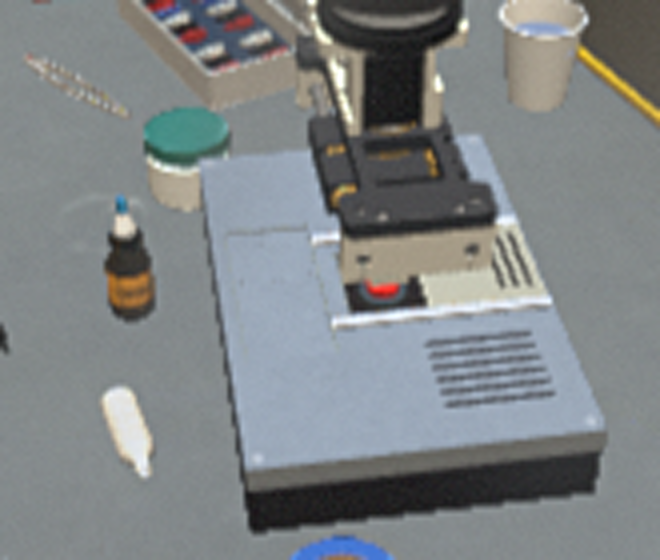

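The end plate of the gripper body hides the fingertips in this view, but the pin at (380,290) sits below as expected, and nothing is touching. I'll lower in small steps.

```bash
python3 -m handwheel '[[[0,0,0.002,0,1],[0,0,0.002,0,1],[0,0,0,0,1]]]'
python3 -m handwheel '[[[0,0,0.001,0,1],[0,0,0.001,0,1],[0,0,0,0,1]]]'
python3 -m handwheel '[[[0,0,0.001,0,1],[0,0,0.001,0,1],[0,0,0,0,1]]]'
```

```text
clock: 11.25
tool_pos: [0.5537, -0.1316, 0.0717]
orientation: [-180.0, -0.1, -16.3]
force: [0.8, -1.3, 0.0]
opening: 0.0007
clock: 11.5
tool_pos: [0.5537, -0.1318, 0.0693]
orientation: [-180.0, -0.1, -16.3]
force: [-0.3, -0.0, 3.3]
opening: 0.0002
clock: 11.75
tool_pos: [0.5536, -0.1317, 0.0669]
orientation: [-180.0, -0.0, -16.3]
force: [1.0, 1.1, 3.4]
opening: 0.0005
```

The pin is moving at about 3.4 N, as stated. I'll continue to the stop.

```bash
python3 -m handwheel '[[[0,0,0.001,0,1],[0,0,0.001,0,1],[0,0,0,0,1]]]'
python3 -m handwheel '[[[0,0,0.0007,0,1],[0,0,0.0007,0,1],[0,0,0,0,1]]]'
```

```text
clock: 12.0
tool_pos: [0.5536, -0.1317, 0.0648]
orientation: [-180.0, -0.0, -16.3]
force: [1.0, -0.3, 3.3]
opening: 0.0004
clock: 12.25
tool_pos: [0.5536, -0.1318, 0.0648]
orientation: [180.0, -0.1, -16.3]
force: [-3.6, 0.4, 15.8]
opening: 0.0003
```

```bash
python3 -m handwheel '[[[0,0,0.0007,0,1],[0,0,0,0,1]]]'
python3 -m handwheel '[[[0,0,-0.01,0,1],[0,0,-0.03,0,1],[0,0,-0.04,0,1],[0,0,-0.04,0,1],[0,0,-0.03,0,1],[0,-0.03,0,0,1],[0,-0.04,0,0,1],[0,-0.04,0,0,1],[0,-0.04,0,0,1],[0,-0.04,0,0,1],[0,-0.04,0,0,1],[0,-0.03,0,0,1],[0,0,0,0,1],[0,0,0,0,1],[0,0,0,0,1]]]'
python3 - <<'E'
from plant import vision,place_of
from h import *
import cv2
T=None;ps=[]
for n in ("side","top"):
    p=vision.snapshot(n);im=cv2.cvtColor(p["color"],cv2.COLOR_RGB2BGR)
    c=im[140:260,185:335] if n=="side" else im[105:255,130:340];f=5 if n=="side" else 3.8
    cv2.imwrite(f"pics/{n}4.png",cv2.resize(c,None,fx=f,fy=f,interpolation=cv2.INTER_CUBIC))
    c=p["color"].astype(int);m=(c[...,0]>150)&(c[...,1]<90)&(c[...,2]<90);m[:,:230]=0;m[:, 290:]=0;m[:150]=0;m[210:]=0
    ys,xs=np.nonzero(m);ps.append((p,np.array([xs.mean(),ys.mean()])));print(n,ps[-1][1],len(xs))
    for k in("ink_amber","jar_balm","tape_blue","grip_steel"): print(k,[(np.round(r["xy"],1).tolist(),round(r["conf"],2)) for r in place_of(k,p)][:1])
from scipy.optimize import least_squares
r=least_squares(lambda X:np.concatenate([(proj(p,[X])[0]-u) for p,u in ps]),[.55,-.13,.05]);print(np.round(r.x,4),r.fun)
E
```

```text
clock: 12.42
tool_pos: [0.5536, -0.1318, 0.0647]
orientation: [180.0, -0.1, -16.3]
force: [-5.3, 3.1, 22.3]
opening: 0.0006
clock: 13.67
tool_pos: [0.6256, 0.1177, 0.2119]
orientation: [179.9, 0.1, -16.3]
force: [-0.0, -0.6, 0.1]
opening: 0.0003
side [nan nan] 0
ink_amber [([203.0, 197.5], 0.72)]
jar_balm []
tape_blue [([255.5, 268.3], 0.89)]
grip_steel [([200.6, 235.1], 0.72)]
top [nan nan] 0
ink_amber [([200.0, 234.4], 0.44)]
jar_balm [([145.9, 204.7], 0.66)]
tape_blue [([319.8, 209.9], 0.66)]
grip_steel [([259.6, 245.7], 0.8)]<stdin>:10: RuntimeWarning: Mean of empty slice.
  ret = ret.dtype.type(ret / rcount)
Traceback (most recent call last):
ValueError: Residuals are not finite in the initial point.
```

View pics/side4.png

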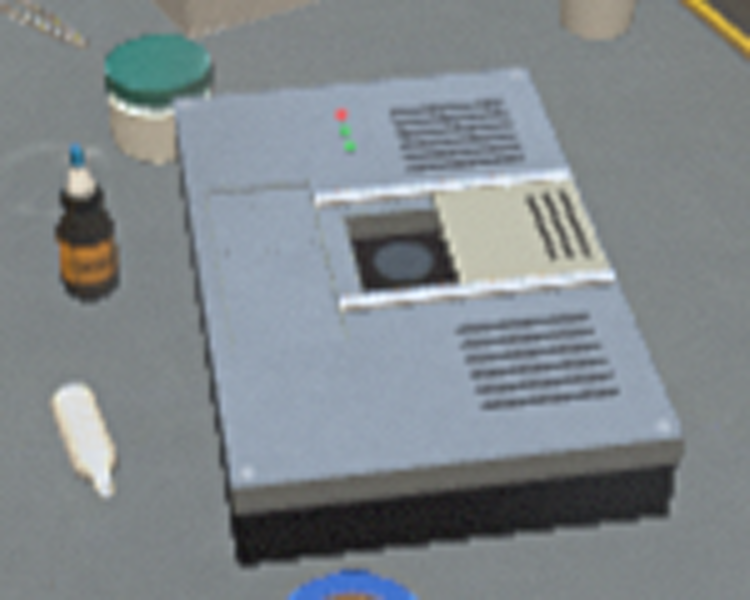

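View pics/top4.png

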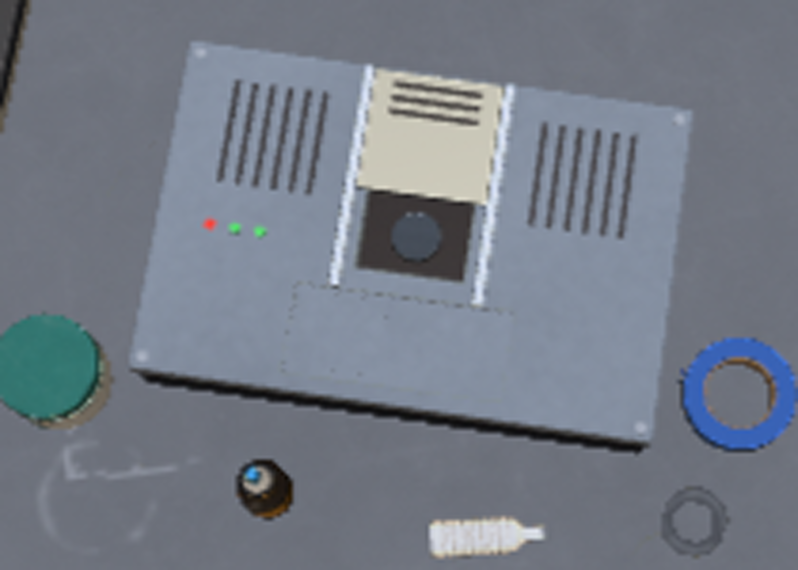

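The red pin has disappeared flush into its collar: (415,235) in top and (402,260) in side. The hatch is still open, the bystanders haven't moved, and the arm is clear, so I'm handing in.

```bash
python3 -c "
from plant import close_job
print(close_job())"
```

```text
the job is handed in; nothing more can be done
None
```

The breaker is reset: I found the hidden button, the hatch sprang open, and I pressed the red pin all the way in. I handed the job in at about 14 s of the 51 s allowed.

- **Finding the button:** I felt along the recess floor with the closed fingertips. It was rigid at y ≈ 0 and y ≈ +15 mm, and gave at y ≈ +30 mm. I pressed it about 4.8 mm down at about 4 N, and both cameras then showed the hatch fully open.
- **Pressing the pin:** It moved at about 3.4 N and stopped after 6 mm of travel. I held it there at up to 22 N to make sure it was fully in.
- **Last checks:** Both pictures show the pin flush with its collar, with no red visible. The hatch is still open, the bystanders look unmoved and the arm is clear. The highest force I read was about 26 N, against the rigid recess floor while probing.
- **Checks that failed or disagreed:**
  - My final triangulation of the pin's height couldn't run, because no red pixels were left to measure.
  - The network missed the jar in the last side picture, though it is plainly visible there in its place.
  - The cameras put the station's top at 47–52 mm against the stated 55 mm. Touch put the recess floor at 52.5–53 mm, which agrees with the stated 52.5 mm.

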